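Open the globe valve and give the pump a short test run

ROBOT

A 6-joint arm with a two-finger parallel gripper is mounted at the origin on the work surface; the furniture and walls round the work are solid. World frame = base frame: x ahead of the robot, y to its left, z up, the work surface at z = 0. Lengths are in m, angles in degrees, forces in N, time in s.
With the tool pointing down it reaches from about 0.275 to 0.725 m from the base axis. Payload 15.9 kg.
Tool frame: the origin (TCP) lies midway between the tips of the shut fingers; the grasp point (between the pads) lies 19 mm behind it (bot.grip_depth is the distance from the TCP to the grasp point, in m); z points along the fingers, y is the line along which they close (so a half turn about z gives the same grasp; the last joint's range is limited). The gripper opens to 85 mm and grips with 20 to 120 N. Pads are 22 mm wide; open, the fingers measure 114 mm over their backs; the gripper's body (76 mm by 85 mm) begins 54 mm behind the grasp point. The pads swing forward as they close: fully open they stand 13 mm farther back than shut.
Start: joints at [-65.546, 12.198, -1.971, 75.831, 0, 90], TCP at [0.207, -0.455, 0.231] pointing down, gripper open.
Joint ranges: [-170.91, 170.91], [-42.67, 98.43], [-65.05, 77.54], [-120.47, 116.71], [-90, 82.35], [-180, 180]. Speed limits (degrees/s): [108.29, 108.29, 136.94, 147.25, 180, 180].

INTERFACE

Orientations are given as [roll, pitch, yaw] about the fixed x, y, z axes, in that order (R = Rz(yaw) Ry(pitch) Rx(roll)).
In Python, from workcell import bot gives the robot as it stands.
- The arm moves only by the tool step_arm, never from a script. Its argument "deltas" is a list of rows, each a list of 7 numbers: the turn, a rotation vector about the tool's x, y, z in degrees, then the shift along the tool's x, y, z in cm, then the closure, from -1 (fully open) to 1 (shut), so that 0 is half open. In form: [[rx, ry, rz, tx, ty, tz, gripper], ...]. A call has 1 to 10 rows; each row is the pose to reach, as a shift and turn from the pose commanded when the call began, along the tool's axes at that moment; what a row does not reach only later rows make up. A row lasts 1/10 s, in which the tool goes at most 50 mm and 8.59 degrees, less where a joint would pass 70% of its speed; a pose out of reach is approached as far as the arm can. A call with a gripper value outside its range is refused whole. The fingers move at their own pace and stop on an object; "newtons" is the grip in N (left out, the last holds). Time passes only in rows, so rows that repeat a pose let the fingers close. It gives the time, the measured TCP pose, the force, the opening and the grip force at its end, in the units of the state.
- bot.observe(): the state, without advancing time (a new reading comes with each control period).
- bot.capture(name): name is "side" or "top"; returns the picture (400x640x3 uint8, red, green, blue); there is no depth.
- bot.get_calibration(name): a dict with "fx", "fy", "cx", "cy" (pixels), "world_from_camera" (4x4, takes a point from camera to world coordinates). Camera axes: x right, y down, z forward; pixel columns grow to the right and rows downward; lengths in m; the calibration is good to about 2 mm. A picture is of the moment at which its call begins. get_calibration takes no time and is no camera call.
- bot.close_job(): hands the job in; it is judged then, once.
Trained networks look in the newest picture that a camera, given by its name, has taken for a name from the list of things; names that differ only in an ending like _2 or _b are one class to them, and where a whole thing is asked for, a point or a joint stands for the part that bears it (a point fixed in the world has none). Each returns a list of dicts, best first, with "conf" (0 to 1); they miss things now and then, are a little off and sometimes report something else, mostly with a low value. They report only what shows in the picture. A call takes as long as a camera call. They do not tell look-alikes from the thing itself.
- bot.find_in(camera, name): "box" ([centre column, centre row, width, height] in pixels, round what is visible of it).
- bot.trace(camera, name): "pixels" (400x640 bool, what is visible of it) and "box" ([centre column, centre row, width, height] in pixels, round what is visible of it).
The state is a dict: "t": time; "q": joint angles; "dq": joint speeds; "joint_efforts": joint torques, N m; "tcp_pos": TCP position; "orientation": TCP orientation; "ft_force": force on the tool from outside, world axes, zero at the start; "moment": the same for the moment, N m; "gripper_width": opening from 0.0 (shut) to 1.0 (fully open); "gripper_force": force on a finger pad.
Only numpy, scipy, OpenCV 4.12 (cv2) and the standard library are available. Lean on these libraries where they do the work, as an engineer would, in place of code of your own. Each camera call takes 0.05 s, during which the arm holds its last target. There are 200 camera calls.

TASK

Wind the large handwheel valve on the manifold fully open, anticlockwise up to its stop. Then start the pump by pulling its switch knob out until it clicks, let it run for about two seconds, and push the knob fully home again. Leave the small drain valve shut, never have the pump on while the large valve is not fully open, and do not disturb the loose bottles.

Things in the scene. Friction and masses are not known exactly. Their poses are not given: they have to be found in the camera images.
- manifold: Aluminium base plate 90 x 200 x 12 mm fixed to the table, carrying a steel header pipe along its long (y) axis at 40 mm height with two upright brass globe valves, at 60 mm either side of the middle (which valve is at which end varies). Origin: centre of the underside; x across, y along the plate, z up.
- wheel (a joint): Angle of the large handwheel, rad: 0 = valve shut, 3.0 = fully open at the stop; starts between 0 and 0.6. Grows when turned anticlockwise seen from above. Rising stem: the wheel and stem climb 7 mm per radian (21 mm over the full travel) while it turns, so the hand must rise with it. It stays where it is left; about 0.1 N m turns it.
- wheel_centre (a point): Centre of the large handwheel, mid-thickness, on its upright axis: dark steel, 56 mm outside diameter, round rim 10 mm thick, three spokes, 18 mm hub (hub and nut end 11 mm above this point). The larger and higher of the two wheels: 117 mm above the table when shut, 138 mm when open. Can be gripped across its diameter from above at any yaw.
- drain_wheel (a joint): Angle of the small drain valve's wheel, rad: 0 = shut, as it starts. Must stay shut.
- drain_centre (a point): Centre of the small drain wheel: 36 mm outside diameter, four spokes, 85 mm above the table, on the other valve of the manifold, 120 mm from the large one. Not to be touched.
- pump: Pump unit fixed to the table: a grey box with a dark ribbed motor behind it, base plate 130 x 96 mm; flat panel on top 71 mm above the table. Origin: centre of the underside; z up; the switch knob stands on its panel 20 mm towards -x of the origin.
- knob (a joint): Travel of the pump's push-pull switch knob, m: 0 = fully home (off), 0.014 = pulled out (on); it moves straight up out of the panel. Over-centre click: it takes about 5 N to start it off either end, and it snaps to the nearer end from the middle and stays there.
- knob_centre (a point): Centre of the black knob head on its upright axis: round head 28 mm across at its upper half, tapering to 22 mm at its underside, 18 mm tall (9 mm above and below this point); 99 mm above the table when home, 113 mm when out. Under the head are a 10 mm shaft and a 17 mm bushing whose top is 81 mm above the table.
- reagent_a_centre (a point): Centre of a loose white bottle, 39 mm across, 89 mm tall, standing beside the manifold. Bystander.
- reagent_b_centre (a point): Centre of another loose white bottle, 41 mm across, 87 mm tall, standing beside the manifold. Bystander.
- dropper_bottle_centre (a point): Centre of a loose small dropper bottle, 27 mm across, 60 mm tall, standing beside the pump. Bystander.
- valve: The large brass globe valve under the large handwheel. Origin on the plate, 12 mm above the table, on the wheel's axis; z up. Under the wheel are only a 10 mm stem and the bonnet (up to 34 mm across, top 92 mm above the table); the pipe unions, 33 mm thick, reach 57 mm above the table.
Things that resemble listed ones, but are neither listed nor needed, are in the scene too. Leave any yellow look-alike of the pump alone.

How it is judged:
By the outcome, as a careful person would: the job done as asked, in the order asked, and still so for the second after the job is handed in, with the robot touching nothing.
It also fails if it takes over 58 s, if anything falls off the work surface, if the arm or the gripper's body presses on something with over 40 N, if the wrist force passes 120 N, or if a joint passes its speed limit or range.

## Working session

There is one attempt and no reset: what is moved stays moved. The work goes in short steps, Python scripts to look and compute and a tool call to move; the robot and the scene stay as the last step left them, time stands still between calls to the robot, and variables do not carry over. Pictures are saved under pics/ and viewed, at most 13 in all, crops included, and the job is handed in when it is done.

Besides the shell and the picture viewer there is one more tool, called after "Call:" as name(argument=value, ...), one argument or row to a line, values as JSON. step_arm: Moves the arm, as the interface text tells. Its arguments: {"type":"object","properties":{"deltas":{"type":"array","items":{"type":"array","items":{"type":"number"}}},"newtons":{"type":"number"}},"required":["deltas"]}

```bash
mkdir -p pics; cat > h.py <<'E'
import numpy as np, cv2
from workcell import bot
def cal(n):
    c=bot.get_calibration(n); return c, np.array(c["world_from_camera"])
def ray(n,u,v):
    c,T=cal(n); d=T[:3,:3]@np.array([(u-c["cx"])/c["fx"],(v-c["cy"])/c["fy"],1]); return T[:3,3],d
def at_z(n,u,v,z):
    o,d=ray(n,u,v); return o+d*(z-o[2])/d[2]
def proj(n,p):
    c,T=cal(n); q=np.linalg.inv(T)@np.append(p,1); return c["fx"]*q[0]/q[2]+c["cx"],c["fy"]*q[1]/q[2]+c["cy"]
def tri(a,b):
    (o1,d1),(o2,d2)=ray("top",*a),ray("side",*b)
    s=np.linalg.lstsq(np.c_[d1,-d2],o2-o1,rcond=None)[0]; p,q=o1+d1*s[0],o2+d2*s[1]
    return (p+q)/2,np.linalg.norm(p-q)
E
python3 - <<'E'
from h import *
np.set_printoptions(precision=3,suppress=True)
for n in("top","side"):
    im=bot.capture(n); cv2.imwrite(f"pics/{n}0.png",im[:,:,::-1]); print(n,cal(n)[1][:3,3],cal(n)[1][:3,2],cal(n)[0]["fx"])
    for k,z in(("wheel_centre",.12),("drain_centre",.085),("knob_centre",.099),("pump",.05),("reagent_a_centre",.06),("dropper_bottle_centre",.04),("manifold",.03)):
        for r in bot.find_in(n,k)[:4]: print(k,round(r["conf"],2),np.round(r["box"],1),at_z(n,*r["box"][:2],z)[:2])
print(bot.observe())
E
```

```text
top [ 0.341 -0.16   0.949] [ 0.107 -0.021 -0.994] 462.3532686978464
wheel_centre 0.58 [349.4 169.3  30.6  25. ] [ 0.49  -0.234]
drain_centre 0.8 [409.3 176.1  19.6  17.1] [ 0.484 -0.352]
drain_centre 0.51 [368.8 218.8  22.   23.9] [ 0.402 -0.274]
knob_centre 0.67 [230.9 178.4  10.6  11.4] [ 0.474 -0.017]
knob_centre 0.45 [288.6 277.6  16.5  18.5] [ 0.293 -0.126]
pump 0.81 [292.8 262.9  55.5  67.5] [ 0.318 -0.132]
pump 0.56 [240.2 174.8  68.   76.6] [ 0.489 -0.026]
reagent_a_centre 0.59 [368.9 218.9  22.5  25.1] [ 0.404 -0.278]
dropper_bottle_centre 0.76 [204.4 207.2  15.6  15.9] [0.425 0.044]
manifold 0.83 [373.6 180.1 100.   50.9] [ 0.484 -0.292]
manifold 0.58 [231.6 178.1  13.6  15.8] [ 0.485 -0.006]
manifold 0.47 [202.8 208.1  15.1  18.5] [0.424 0.049]
side [0.08  0.805 0.635] [ 0.288 -0.841 -0.458] 505.9023396821158
wheel_centre 0.56 [298.4 170.6  20.1  11.5] [ 0.489 -0.236]
drain_centre 0.57 [316.6 165.   12.3   7. ] [ 0.485 -0.357]
knob_centre 0.71 [364.1 213.9  12.1  15.9] [ 0.293 -0.123]
knob_centre 0.59 [267.  221.6  13.4  15.6] [ 0.474 -0.019]
pump 0.79 [351.4 238.2  68.   59.9] [ 0.311 -0.095]
pump 0.58 [259.6 248.2  73.3  66.5] [0.479 0.011]
reagent_a_centre 0.63 [333.5 195.4  12.3  39.6] [ 0.403 -0.253]
dropper_bottle_centre 0.54 [275.  276.1  11.   28.9] [0.416 0.075]
manifold 0.73 [299.5 205.   53.6  36.4] [ 0.483 -0.228]
{'t': 0.8, 'q': array([-65.547,  12.195,  -1.969,  75.832,   0.001,  90.002]), 'dq': array([-0.046,  0.006, -0.036, -0.01 ,  0.027, -0.058]), 'joint_efforts': array([ -0.007, -68.591,  48.731,   0.001,  -0.001,  -0.   ]), 'tcp_pos': array([ 0.207, -0.455,  0.231]), 'orientation': array([179.996,  -0.001,  24.451]), 'ft_force': array([0.151, 0.359, 0.53 ]), 'moment': array([-0.004, -0.011, -0.004]), 'gripper_force': 0.0, 'gripper_width': 1.0013322491032992}
```

View pics/top0.png

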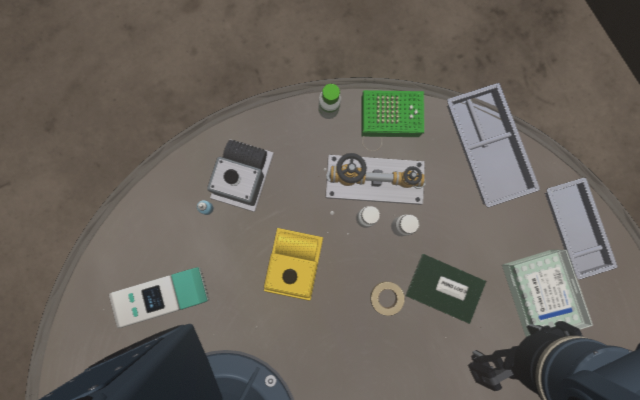

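View pics/side0.png

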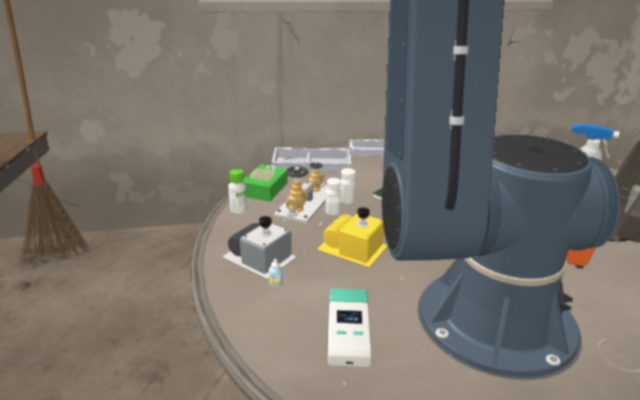

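The top view shows the large handwheel at (351,168) and the small drain wheel at (412,175). Two pumps are visible: a grey one with its knob at (231,177) and a yellow one with its knob at (290,276). The task rules out the yellow pump, so the grey one is the target. I'll confirm it in an enlarged crop and measure.

```bash
python3 - <<'E'
from h import *
np.set_printoptions(precision=4,suppress=True)
im=bot.capture("top"); side=bot.capture("side")
W={}
for n in("top","side"):
    for k in("wheel_centre","knob_centre","drain_centre","reagent_a_centre","reagent_b_centre"):
        for r in bot.trace(n,k)[:3]:
            ys,xs=np.nonzero(r["pixels"]); print(n,k,round(r["conf"],2),np.round(r["box"],1),len(xs),at_z(n,*r["box"][:2],{"w":.119,"k":.099,"d":.085,"r":.089}[k[0]])[:2])
            W.setdefault((n,k),[]).append(r["box"][:2])
try:
    print("wheel tri",tri(W["top","wheel_centre"][0],W["side","wheel_centre"][0]))
    for a in W["top","knob_centre"]:
        for b in W["side","knob_centre"]: print("knob tri",a,b,tri(a,b))
except KeyError as e: print(e)
a=cv2.resize(im[130:245,190:440],None,fx=3.2,fy=3.2,interpolation=cv2.INTER_CUBIC)
b=cv2.resize(side[155:285,220:400],None,fx=1.7,fy=1.7)
c=np.zeros((a.shape[0]+b.shape[0],800,3),np.uint8); c[:a.shape[0],:a.shape[1]]=a; c[a.shape[0]:,:b.shape[1]]=b
cv2.imwrite("pics/crop1.png",c[:600,:,::-1])
E
```

```text
top wheel_centre 0.56 [350.  168.1  32.6  27. ] 577 [ 0.492  -0.2357]
top knob_centre 0.59 [405.  224.9  27.7  21.5] 452 [ 0.3905 -0.3394]
top knob_centre 0.58 [241.6 176.2  67.   75.8] 3209 [ 0.4779 -0.0362]
top knob_centre 0.57 [230.6 177.4  14.5  16.9] 152 [ 0.4754 -0.016 ]
top drain_centre 0.81 [409.2 174.6  21.4  15.6] 279 [ 0.4871 -0.3515]
top reagent_a_centre 0.95 [368.5 217.3  25.3  28.5] 376 [ 0.4047 -0.2732]
top reagent_b_centre 0.84 [403.6 223.   24.2  20. ] 451 [ 0.3946 -0.339 ]
side wheel_centre 0.77 [298.1 172.4  23.9  15.2] 231 [ 0.4865 -0.2278]
side wheel_centre 0.41 [296.9 188.8  22.5  46.1] 644 [ 0.4569 -0.1451]
side drain_centre 0.6 [316.8 166.   14.    8.4] 97 [ 0.482  -0.3515]
side reagent_a_centre 0.63 [333.7 195.6  14.6  37.2] 509 [ 0.3858 -0.1988]
side reagent_b_centre 0.67 [347.1 186.1  15.9  35.9] 509 [ 0.3708 -0.2582]
wheel tri (array([ 0.4914, -0.2365,  0.1147]), np.float64(0.002835224924184075))
('side', 'knob_centre')
```

View pics/crop1.png

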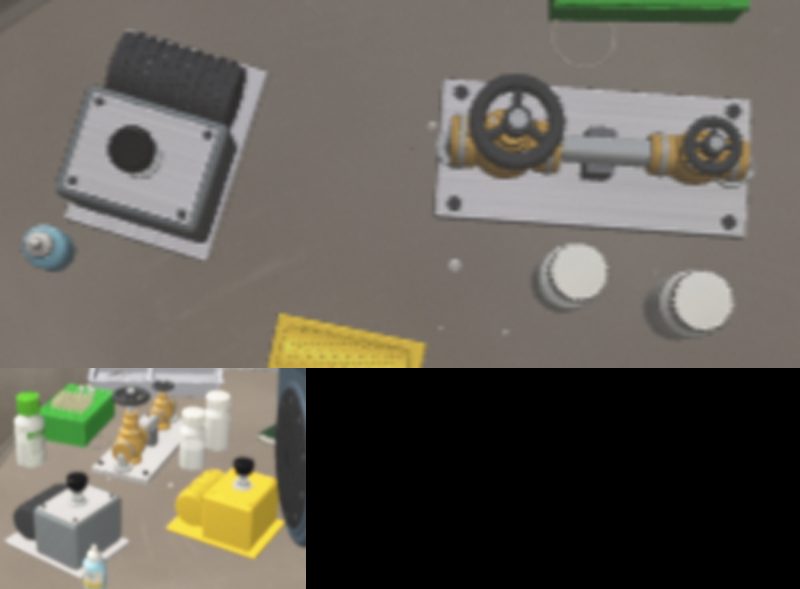

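The crop shows the large three-spoke wheel centred at about (351.3,168.3). The grey pump's knob is at (231.3,176.6). The yellow unit is the look-alike. I'll move above the wheel now.

Call:
step_arm(
  deltas=[
    [0,0,0,4.5,-1,0,-1],
    [0,0,0,9,-2,0,-1],
    [0,0,0,13.5,-3,0,-1],
    [0,0,0,18,-4,0,-1],
    [0,0,0,22.5,-5.2,0,-1],
    [0,0,0,27,-6.2,0,-1],
    [0,0,0,31.5,-7.2,1,-1],
    [0,0,0,34.8,-8,3,-1],
    [0,0,0,34.8,-8,5,-1],
    [0,0,0,34.8,-8,5,-1],
  ],
  newtons=50,
)

```text
t: 2.4
tcp_pos: [0.49, -0.237, 0.1789]
orientation: [-179.8, 0.2, 24.6]
ft_force: [-0.7, -0.9, -0.5]
gripper_width: 1.0
gripper_force: 0.0
```

```bash
cat > look.py <<'E'
from h import *
import sys
np.set_printoptions(precision=4,suppress=True)
s=bot.observe(); print({k:np.round(s[k],3) for k in("t","q","tcp_pos","orientation","ft_force","moment","gripper_width")})
nm=sys.argv[1]; u,v,us,vs=map(int,sys.argv[2:6])
t=bot.capture("top"); d=bot.capture("side")
def crop(i,u,v): return cv2.resize(i[v-35:v+35,u-35:u+35],(400,400),interpolation=cv2.INTER_CUBIC)
cv2.imwrite(f"pics/{nm}.png",np.hstack([crop(t,u,v),crop(d,us,vs)])[:,:,::-1])
E
python3 look.py w1 351 165 298 172
python3 -c "
from h import *
print(at_z('top',351.3,168.3,.119),at_z('top',231.3,176.6,.106),proj('side',[.491,-.238,.119]))"
```

```text
{'t': np.float64(2.4), 'q': array([-25.806,  18.448,  -1.294,  70.492,  -0.004, 129.641]), 'tcp_pos': array([ 0.49 , -0.237,  0.179]), 'orientation': array([-179.823,    0.152,   24.553]), 'ft_force': array([-0.727, -0.874, -0.526]), 'moment': array([ 0.01 ,  0.008, -0.018]), 'gripper_width': np.float64(1.0)}
[ 0.49166432 -0.23805851  0.119     ] [ 0.47582804 -0.01837816  0.106     ] (np.float64(297.9098189936977), np.float64(170.47805153783804))
```

View pics/w1.png

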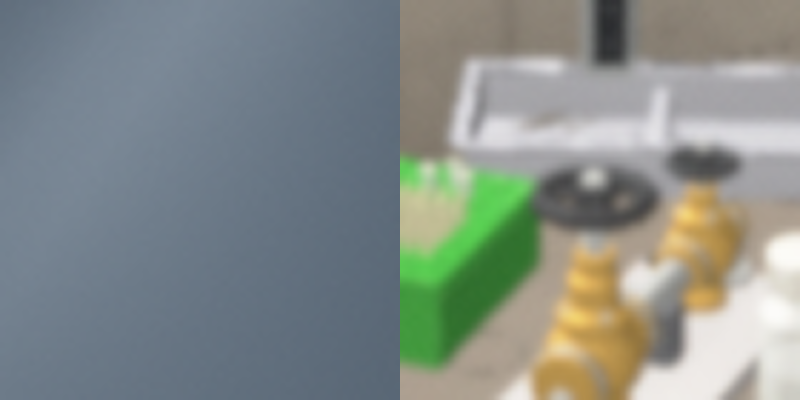

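The top view is blocked by the arm. In the side crop, the wheel centre is at about (297.5,171.5), where I predicted (297.9,170.5). That agrees, so I'll descend and grip.

Call:
step_arm(
  deltas=[
    [0,0,0,0.1,0.1,3,-1],
    [0,0,0,0.1,0.1,6,-1],
    [0,0,0,0.1,0.1,8.4,-1],
    [0,0,0,0.1,0.1,8.4,-1],
    [0,0,0,0.1,0.1,8.4,1],
    [0,0,0,0.1,0.1,8.4,1],
    [0,0,0,0.1,0.1,8.4,1],
    [0,0,0,0.1,0.1,8.4,1],
    [0,0,0,0.1,0.1,8.4,1],
    [0,0,0,0.1,0.1,8.4,1],
  ],
  newtons=40,
)

```text
t: 3.5
tcp_pos: [0.4925, -0.2385, 0.0994]
orientation: [180.0, -0.1, 24.5]
ft_force: [-5.9, 6.2, 13.6]
gripper_width: 0.628
gripper_force: 39.2
```

```bash
python3 look.py w2 351 165 298 172
```

```text
{'t': np.float64(3.5), 'q': array([-25.877,  20.997,  -9.524,  59.379,   0.069, 129.662]), 'tcp_pos': array([ 0.493, -0.238,  0.099]), 'orientation': array([179.967,  -0.116,  24.462]), 'ft_force': array([-5.892,  6.239, 13.588]), 'moment': array([ 1.688,  1.13 , -0.139]), 'gripper_width': np.float64(0.628)}
```

View pics/w2.png

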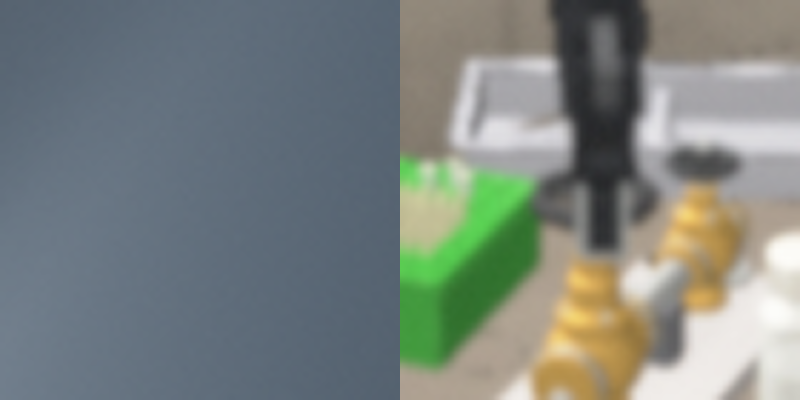

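The wheel is gripped: the finger pads are on the rim in the side crop, with the grip at 39 N. Now I'll turn it anticlockwise while rising.

Call:
step_arm(
  deltas=[
    [0,0,-6,0,0,-0.17,1],
    [0,0,-12,0,0,-0.25,1],
    [0,0,-18,0,0,-0.32,1],
    [0,0,-24,0,0,-0.39,1],
    [0,0,-30,0,0,-0.47,1],
    [0,0,-36,0,0,-0.54,1],
    [0,0,-42,0,0,-0.61,1],
    [0,0,-48,0,0,-0.69,1],
    [0,0,-54,0,0,-0.76,1],
    [0,0,-60,0,0,-0.83,1],
  ],
)

```text
t: 4.6
tcp_pos: [0.4938, -0.2394, 0.1073]
orientation: [179.8, 0.1, 84.7]
ft_force: [10.1, -2.6, -5.3]
gripper_width: 0.626
gripper_force: 43.2
```

```bash
python3 look.py w3 351 165 298 172
```

```text
{'t': np.float64(4.6), 'q': array([-25.886,  20.73 ,  -8.711,  60.329,   0.03 ,  69.416]), 'tcp_pos': array([ 0.494, -0.239,  0.107]), 'orientation': array([179.774,   0.053,  84.698]), 'ft_force': array([10.051, -2.587, -5.311]), 'moment': array([-0.283, -1.415, -0.09 ]), 'gripper_width': np.float64(0.626)}
```

Call:
step_arm(
  deltas=[
    [0,0,-6,0,0.05,-0.04,1],
    [0,0,-12,0,0.1,-0.11,1],
    [0,0,-18,0,0.1,-0.18,1],
    [0,0,-24,0,0.1,-0.25,1],
    [0,0,-30,0,0.1,-0.33,1],
    [0,0,-36,0,0.1,-0.4,1],
    [0,0,-42,0,0.1,-0.47,1],
    [0,0,-48,0,0.1,-0.55,1],
    [0,0,-54,0,0.1,-0.62,1],
    [0,0,-60,0,0.1,-0.69,1],
  ],
)

```text
t: 5.7
tcp_pos: [0.4954, -0.2388, 0.1146]
orientation: [179.8, 0.3, 144.7]
ft_force: [13.4, 6.1, -2.0]
gripper_width: 0.627
gripper_force: 43.6
```

```bash
python3 look.py w4 351 165 298 172
```

```text
{'t': np.float64(5.7), 'q': array([-25.808,  20.542,  -7.877,  61.302,   0.13 ,   9.452]), 'tcp_pos': array([ 0.495, -0.239,  0.115]), 'orientation': array([179.826,   0.254, 144.74 ]), 'ft_force': array([13.421,  6.105, -2.009]), 'moment': array([ 1.001, -2.188, -0.111]), 'gripper_width': np.float64(0.627)}
```

Call:
step_arm(
  deltas=[
    [0,0,-4,-0.03,0.04,-0.06,1],
    [0,0,-8,-0.04,0.07,-0.11,1],
    [0,0,-12,-0.05,0.1,-0.15,1],
    [0,0,-16,-0.05,0.12,-0.2,1],
    [0,0,-20,-0.05,0.14,-0.25,1],
  ],
)

```text
t: 6.3
tcp_pos: [0.4958, -0.2382, 0.1169]
orientation: [180.0, 0.2, 164.6]
ft_force: [4.9, 2.7, 0.1]
gripper_width: 0.626
gripper_force: 43.6
```

```bash
python3 look.py w5 351 165 298 172
```

```text
{'t': np.float64(6.3), 'q': array([-25.693,  20.52 ,  -7.551,  61.721,   0.061, -10.33 ]), 'tcp_pos': array([ 0.496, -0.238,  0.117]), 'orientation': array([179.978,   0.216, 164.637]), 'ft_force': array([4.883, 2.675, 0.144]), 'moment': array([ 0.308, -0.969, -0.114]), 'gripper_width': np.float64(0.626)}
```

Call:
step_arm(
  deltas=[
    [0,0,-4,0,0.02,-0.05,1],
    [0,0,-8,0,0.04,-0.1,1],
    [0,0,-12,0,0.06,-0.15,1],
  ],
)

```text
t: 6.7
tcp_pos: [0.4959, -0.2378, 0.1184]
orientation: [-180.0, 0.2, 176.6]
ft_force: [4.8, 2.1, 0.0]
gripper_width: 0.627
gripper_force: 43.5
```

```bash
python3 look.py w6 351 165 298 172
```

```text
{'t': np.float64(6.7), 'q': array([-25.643,  20.453,  -7.424,  61.915,   0.04 , -22.269]), 'tcp_pos': array([ 0.496, -0.238,  0.118]), 'orientation': array([-179.958,    0.208,  176.627]), 'ft_force': array([4.831, 2.09 , 0.007]), 'moment': array([ 0.018, -0.942, -0.102]), 'gripper_width': np.float64(0.627)}
```

Call:
step_arm(
  deltas=[
    [0,0,-3,0,0.02,-0.04,1],
    [0,0,-6,0,0.03,-0.07,1],
    [0,0,-9,0,0.04,-0.11,1],
  ],
)

```text
t: 7.1
tcp_pos: [0.4959, -0.2374, 0.1195]
orientation: [-179.9, 0.2, -174.4]
ft_force: [4.8, 1.0, 0.5]
gripper_width: 0.625
gripper_force: 43.5
```

```bash
python3 look.py w7 351 165 298 172
```

```text
{'t': np.float64(7.1), 'q': array([-25.606,  20.395,  -7.342,  62.052,   0.035, -31.19 ]), 'tcp_pos': array([ 0.496, -0.237,  0.12 ]), 'orientation': array([-179.92 ,    0.199, -174.415]), 'ft_force': array([4.824, 1.007, 0.544]), 'moment': array([-0.056, -1.007, -0.062]), 'gripper_width': np.float64(0.625)}
```

Call:
step_arm(
  deltas=[
    [0,0,-3,0,0.01,-0.04,1],
    [0,0,-6,0,0.02,-0.07,1],
    [0,0,-9,0,0.03,-0.11,1],
  ],
)

```text
t: 7.5
tcp_pos: [0.4958, -0.2372, 0.1206]
orientation: [-179.9, 0.2, -165.5]
ft_force: [4.7, 0.8, 1.9]
gripper_width: 0.63
gripper_force: 43.6
```

```bash
python3 look.py w8 351 165 298 172
```

```text
{'t': np.float64(7.5), 'q': array([-25.581,  20.338,  -7.265,  62.186,   0.028, -40.123]), 'tcp_pos': array([ 0.496, -0.237,  0.121]), 'orientation': array([-179.886,    0.179, -165.457]), 'ft_force': array([4.715, 0.753, 1.873]), 'moment': array([-0.075, -1.08 , -0.123]), 'gripper_width': np.float64(0.63)}
```

Call:
step_arm(
  deltas=[
    [0,0,-3,0,0.01,-0.04,1],
    [0,0,-6,0,0.01,-0.04,1],
    [0,0,-6,0,0.01,-0.04,1],
  ],
)

```text
t: 7.9
tcp_pos: [0.4944, -0.2375, 0.1208]
orientation: [-179.9, 0.0, -159.5]
ft_force: [-4.7, -2.4, 6.6]
gripper_width: 0.628
gripper_force: 43.4
```

```bash
python3 look.py w9 351 165 298 168
```

```text
{'t': np.float64(7.9), 'q': array([-25.614,  20.302,  -7.281,  62.315,  -0.073, -46.078]), 'tcp_pos': array([ 0.494, -0.237,  0.121]), 'orientation': array([-179.876,    0.018, -159.537]), 'ft_force': array([-4.731, -2.389,  6.603]), 'moment': array([-0.658,  0.948, -0.557]), 'gripper_width': np.float64(0.628)}
```

View pics/w9.png

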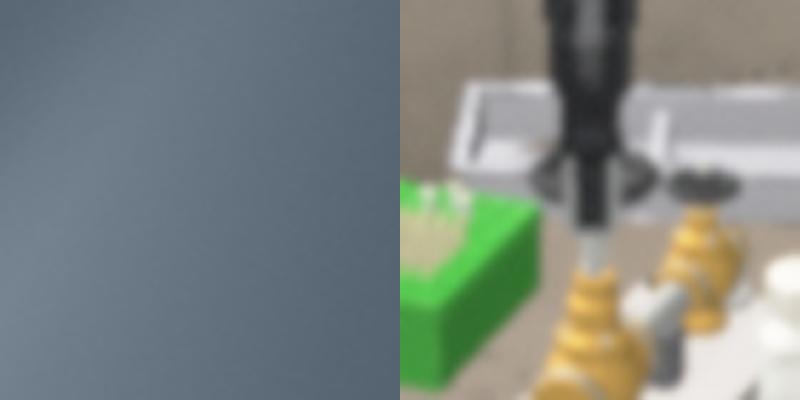

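The moment jumped from 0.1 to 0.56 N·m after 176° of turning. The wheel and its bare stem have clearly risen in the side crop. One more small turn will confirm it is at the stop.

Call:
step_arm(
  deltas=[
    [0,0,-3,0,0,0,1],
    [0,0,-6,0,0,0,1],
    [0,0,-6,0,0,0,1],
  ],
)

```text
t: 8.3
tcp_pos: [0.4947, -0.2373, 0.1205]
orientation: [-179.9, 0.0, -153.6]
ft_force: [-2.7, -2.0, 7.9]
gripper_width: 0.63
gripper_force: 42.9
```

```bash
python3 look.py w10 351 165 298 168
```

```text
{'t': np.float64(8.3), 'q': array([-25.606,  20.321,  -7.293,  62.275,  -0.032, -52.029]), 'tcp_pos': array([ 0.495, -0.237,  0.121]), 'orientation': array([-179.894,    0.042, -153.578]), 'ft_force': array([-2.657, -1.977,  7.869]), 'moment': array([-0.402,  0.516, -0.604]), 'gripper_width': np.float64(0.63)}
```

The moment has levelled off at 0.6 N·m, so the pads are slipping on a wheel that is against its stop. I'll release and rise straight up.

Call:
step_arm(
  deltas=[
    [0,0,0,0,0,0,-1],
    [0,0,0,0,0,0,-1],
    [0,0,0,0,0,0,-1],
    [0,0,0,0,0,0,-1],
    [0,0,0,0,0,0,-1],
    [0,0,0,0,0,-3,-1],
    [0,0,0,0,0,-7,-1],
    [0,0,0,0,0,-10,-1],
    [0,0,0,0,0,-10,-1],
  ],
)

```text
t: 9.3
tcp_pos: [0.4959, -0.2374, 0.2231]
orientation: [-179.7, 0.2, -153.6]
ft_force: [0.3, 0.1, -0.5]
gripper_width: 0.998
gripper_force: 0.0
```

```bash
python3 look.py w11 351 165 298 168; python3 -c "
from h import *
bot.capture('side')
for r in bot.trace('side','wheel_centre')[:2]: print(r['conf'],r['box'])
print(proj('side',[.4925,-.238,.138]),proj('side',[.4925,-.238,.118]))
p=np.array([.4758,-.0184]);s=bot.observe();y=np.radians(s['orientation'][2]);d=p-s['tcp_pos'][:2]
print(d,d@[np.cos(y),np.sin(y)],d@[np.sin(y),-np.cos(y)],np.degrees(np.arctan2(p[1],p[0])))
"
```

```text
{'t': np.float64(9.3), 'q': array([-25.578,  17.908,   4.371,  76.118,   0.001, -52.027]), 'tcp_pos': array([ 0.496, -0.237,  0.223]), 'orientation': array([-179.729,    0.214, -153.551]), 'ft_force': array([ 0.284,  0.07 , -0.547]), 'moment': array([ 0.015, -0.003, -0.01 ]), 'gripper_width': np.float64(0.998)}
0.58 [297.7, 163.2, 22.2, 15.0]
(np.float64(297.3226045772986), np.float64(163.23762298249454)) (np.float64(297.33691101787235), np.float64(170.75656517169315))
[-0.01807317  0.21801404] -0.08092872253000248 0.20324198510660832 -2.2146222653840444
```

The wheel now shows at row 163.2 in the side image, and z = 138 mm predicts row 163.24, so it is fully open. Next is the grey pump's knob.

Call:
step_arm(
  deltas=[
    [0,0,0,-1.6,4,0,-1],
    [0,0,0,-3.2,8,0,-1],
    [0,0,0,-4.9,12,0,-1],
    [0,0,0,-6.5,16,0,-1],
    [0,0,0,-8.2,20.2,0,-1],
    [0,0,0,-8.2,20.2,3,-1],
    [0,0,0,-8.2,20.2,6,-1],
    [0,0,0,-8.2,20.2,6,-1],
  ],
)

```text
t: 10.3
tcp_pos: [0.4749, -0.0187, 0.1553]
orientation: [179.8, -0.3, -153.5]
ft_force: [-0.7, -0.4, -0.4]
gripper_width: 1.001
gripper_force: 0.0
```

```bash
python3 look.py k1 231 177 267 221; python3 -c "
from h import *
bot.capture('side')
for r in bot.trace('side','knob_centre')[:3]: print(r['conf'],r['box'])
print(proj('side',[.4758,-.0184,.099]),proj('side',[.4778,-.0184,.099]),proj('side',bot.observe()['tcp_pos']))
"
```

```text
{'t': np.float64(10.3), 'q': array([ -2.257,  11.294, -14.232,  64.867,  -0.001, -28.758]), 'tcp_pos': array([ 0.475, -0.019,  0.155]), 'orientation': array([ 179.812,   -0.345, -153.498]), 'ft_force': array([-0.725, -0.388, -0.356]), 'moment': array([-0.028,  0.07 ,  0.008]), 'gripper_width': np.float64(1.001)}
0.42 [267.0, 221.0, 9.4, 16.8]
0.26 [334.2, 194.7, 13.7, 36.3]
(np.float64(266.0221771071551), np.float64(221.45565675426658)) (np.float64(265.14417914339396), np.float64(221.27978264324815)) (np.float64(264.22701048400916), np.float64(194.88741424574206))
```

View pics/k1.png

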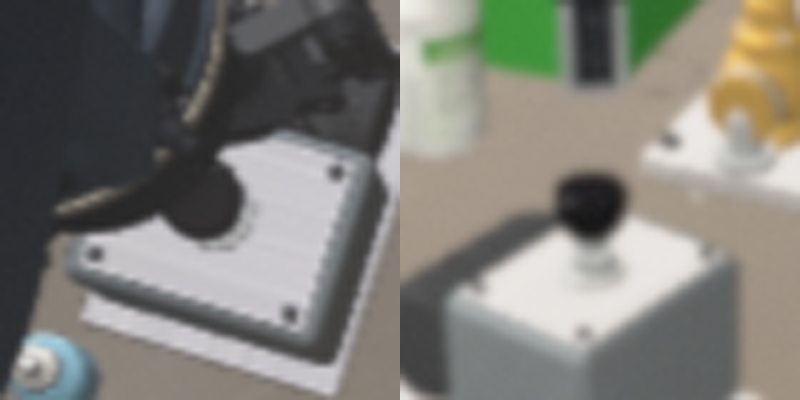

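In the side crop the knob head centre is at about (265.6,222), which matches the prediction for (0.476,−0.018,0.099). It sits under the fingers, so I'll descend and grip.

Call:
step_arm(
  deltas=[
    [0,0,0,-0.1,0,3,-1],
    [0,0,0,-0.1,0,6,-1],
    [0,0,0,-0.1,0,7.5,-1],
    [0,0,0,-0.1,0,7.5,-1],
    [0,0,0,-0.1,0,7.5,1],
    [0,0,0,-0.1,0,7.5,1],
    [0,0,0,-0.1,0,7.5,1],
    [0,0,0,-0.1,0,7.5,1],
    [0,0,0,-0.1,0,7.5,1],
    [0,0,0,-0.1,0,7.5,1],
  ],
  newtons=50,
)

```text
t: 11.5
tcp_pos: [0.4782, -0.0168, 0.0851]
orientation: [179.8, 0.1, -153.5]
ft_force: [-10.2, 17.7, 19.9]
gripper_width: 0.299
gripper_force: 47.9
```

```bash
python3 look.py k2 231 177 267 221
```

```text
{'t': np.float64(11.5), 'q': array([ -2.179,  14.298, -21.172,  54.547,   0.25 , -28.702]), 'tcp_pos': array([ 0.478, -0.017,  0.085]), 'orientation': array([ 179.773,    0.106, -153.477]), 'ft_force': array([-10.16 ,  17.727,  19.875]), 'moment': array([ 3.605,  2.128, -0.023]), 'gripper_width': np.float64(0.299)}
```

View pics/k2.png

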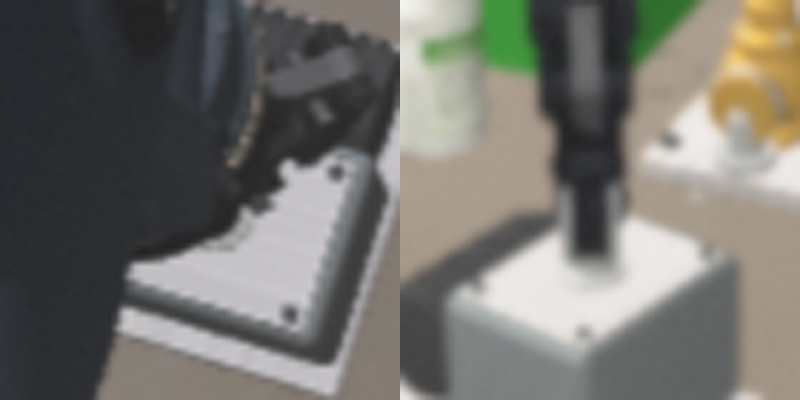

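The knob is gripped (25 mm opening, 48 N) with the pads either side of the head in the side crop. I'll ease the side load and pull straight up.

Call:
step_arm(
  deltas=[
    [0,0,0,0,0.15,-0.4,1],
    [0,0,0,0,0.15,-0.8,1],
    [0,0,0,0,0.15,-1.2,1],
    [0,0,0,0,0.15,-1.6,1],
    [0,0,0,0,0.15,-2,1],
    [0,0,0,0,0.15,-2.3,1],
    [0,0,0,0,0.15,-2.3,1],
  ],
)

```text
t: 12.3
tcp_pos: [0.4763, -0.0174, 0.1046]
orientation: [179.9, -0.2, -153.5]
ft_force: [8.8, 0.8, -45.2]
gripper_width: 0.288
gripper_force: 53.9
```

```bash
python3 look.py k3 231 177 267 221
```

```text
{'t': np.float64(12.3), 'q': array([ -2.092,  13.346, -19.344,  57.578,  -0.003, -28.547]), 'tcp_pos': array([ 0.476, -0.017,  0.105]), 'orientation': array([ 179.875,   -0.237, -153.545]), 'ft_force': array([  8.771,   0.824, -45.18 ]), 'moment': array([ 0.11 , -1.939, -0.033]), 'gripper_width': np.float64(0.288)}
```

View pics/k3.png

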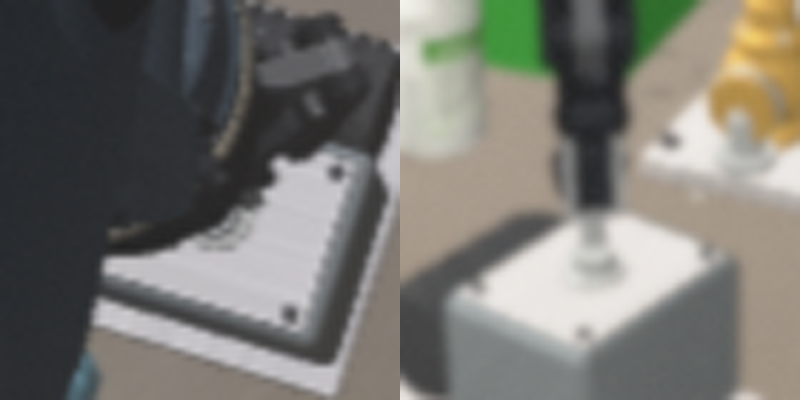

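The knob is out: the bare shaft shows below the head at about (594,235) in the crop, with the pull against the end stop. I'll ease the load and hold for the run time.

Call:
step_arm(
  deltas=[
    [0,0,0,0,0,0.1,1],
    [0,0,0,0,0,0.2,1],
    [0,0,0,0,0,0.2,1],
    [0,0,0,0,0,0.2,1],
    [0,0,0,0,0,0.2,1],
    [0,0,0,0,0,0.2,1],
    [0,0,0,0,0,0.2,1],
    [0,0,0,0,0,0.2,1],
    [0,0,0,0,0,0.2,1],
    [0,0,0,0,0,0.2,1],
  ],
  newtons=35,
)

```text
t: 13.4
tcp_pos: [0.4766, -0.0174, 0.1043]
orientation: [179.9, -0.1, -153.5]
ft_force: [-5.6, 0.7, -22.2]
gripper_width: 0.287
gripper_force: 55.9
```

Call:
step_arm(
  deltas=[
    [0,0,0,0,0,0,1],
    [0,0,0,0,0,0,1],
    [0,0,0,0,0,0,1],
    [0,0,0,0,0,0.4,1],
    [0,0,0,0,0,0.8,1],
    [0,0,0,0,0,1.2,1],
    [0,0,0,0,0,1.5,1],
    [0,0,0,0,0,1.7,1],
    [0,0,0,0,0,1.7,1],
  ],
)

```text
t: 14.3
tcp_pos: [0.4769, -0.0174, 0.0896]
orientation: [180.0, -0.0, -153.5]
ft_force: [-24.0, 1.2, 24.1]
gripper_width: 0.285
gripper_force: 60.0
```

```bash
python3 look.py k4 231 177 267 221
```

```text
{'t': np.float64(14.3), 'q': array([ -2.092,  13.948, -20.917,  55.179,   0.003, -28.547]), 'tcp_pos': array([ 0.477, -0.017,  0.09 ]), 'orientation': array([ 179.976,   -0.037, -153.545]), 'ft_force': array([-24.005,   1.249,  24.141]), 'moment': array([0.434, 4.619, 0.035]), 'gripper_width': np.float64(0.285)}
```

View pics/k4.png

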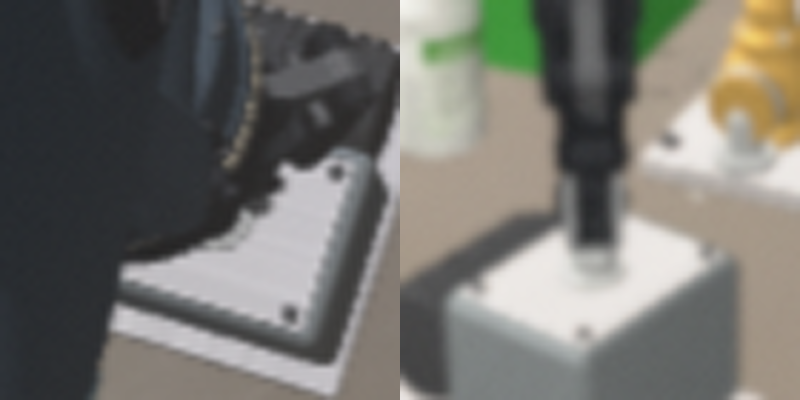

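The TCP moved down 14.7 mm and is pressing on the home stop with 24 N. The shaft is hidden again in the side crop. I'll release, rise and verify.

Call:
step_arm(
  deltas=[
    [0,0,0,0,0,0,-1],
    [0,0,0,0,0,0,-1],
    [0,0,0,0,0,0,-1],
    [0,0,0,0,0,0,-1],
    [0,0,0,0,0,0,-1],
    [0,0,0,0,0,0,-1],
    [0,0,0,0,0,-3,-1],
    [0,0,0,0,0,-7,-1],
    [0,0,0,0,0,-12,-1],
    [0,0,0,0,0,-12,-1],
  ],
)

```text
t: 15.4
tcp_pos: [0.4805, -0.0176, 0.2139]
orientation: [-179.8, 0.4, -153.5]
ft_force: [0.5, 0.7, -1.3]
gripper_width: 0.998
gripper_force: 0.0
```

```bash
python3 - <<'E'
from h import *
d=bot.capture("side"); t=bot.capture("top")
for n,k in(("side","knob_centre"),("side","wheel_centre"),("side","reagent_a_centre"),("side","reagent_b_centre"),("side","dropper_bottle_centre")):
    for r in bot.find_in(n,k)[:2]: print(k,round(r["conf"],2),np.round(r["box"],1))
print("home",proj("side",[.4762,-.0184,.099]),"out",proj("side",[.4762,-.0184,.113]))
cv2.imwrite("pics/end.png",cv2.resize(d[150:290,220:400],None,fx=4,fy=4,interpolation=cv2.INTER_CUBIC)[:,:,::-1])
E
```

```text
knob_centre 0.7 [265.6 222.3  12.7  13.8]
wheel_centre 0.75 [297.1 163.8  21.1  15.1]
wheel_centre 0.23 [261.1 247.6  73.9  66.1]
reagent_a_centre 0.92 [335.2 195.2  16.5  39.3]
reagent_b_centre 0.93 [348.4 185.   15.1  38.4]
dropper_bottle_centre 0.83 [275.7 273.8  14.   27.5]
home (np.float64(265.8465005449238), np.float64(221.42046651410152)) out (np.float64(265.641620751185), np.float64(215.5722738947518))
```

View pics/end.png

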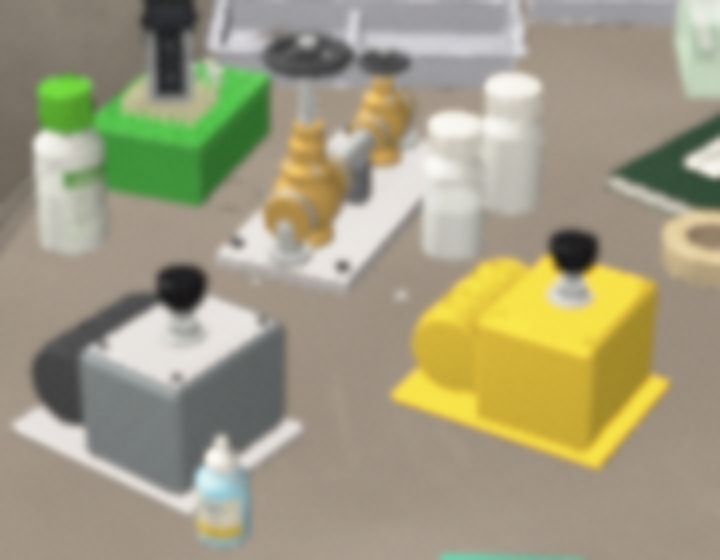

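The final picture shows the knob home at row 222 (home predicts 221.4, out predicts 215.6). The wheel is up at row 163.8, and the bottles are upright where they started. Handing in.

```bash
python3 -c "
from workcell import bot
print(bot.close_job())"
```

```text
the job is handed in; nothing more can be done
None
```

I wound the large valve open to its stop, ran the grey pump for about two seconds and pushed its knob fully home; the drain valve and bottles weren't touched, and the job is handed in at about 16 s.

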